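# Put the soldering supplies back in their docks

## Task

Tidy the repair bench: put each of the four supplies into the dock that matches it in colour and shape - the solder reel over the post of the green dock, the red-capped flux jar in the red round dock, the tip cleaner in the yellow round dock, and the white-lidded parts box in the white rectangular dock, its long side along the dock's. Each must stand upright on its dock's floor and be let go. Leave the phone and the tweezers where they lie.

Things in the scene. Friction and masses are not known exactly. Their poses are not given: they have to be found in the camera images.
- reel: full reel of solder wire standing on its flange: green flanges 54 mm in diameter, each 4 mm thick, silvery winding 51 mm in diameter between them, 40 mm tall overall, with an open bore 26 mm in diameter right through; about 0.15 kg. Origin: centre of the underside, z up. 
- jar: small amber glass flux jar with a white label and a red cap: body 40 mm in diameter up to 38 mm, then the cap, 38 mm in diameter; 50 mm tall overall; about 0.09 kg. Origin: centre of the underside, z up. 
- cleaner: soldering-tip cleaner: yellow round pot 56 mm in diameter and 40 mm tall, with a dome of brass wool 6 mm high on top (for the eye only); about 0.14 kg. Origin: centre of the underside, z up. 
- partsbox: closed small-parts box: clear with a white lid, 60 mm long (its x), 40 mm wide (its y), 36 mm tall; about 0.10 kg. Origin: centre of the underside, z up. 
- reel_dock: fixed 90 x 90 mm black dock base, 6 mm high, with a green disc 60 mm in diameter and an upright steel post in its centre, 8 mm in diameter, its round top 36 mm above the bench; the reel sits on the base with the post in its bore. Origin: centre of the underside, z up. 
- jar_dock: fixed 90 x 90 mm black dock base, 10 mm high, with a 6 mm deep round recess 60 mm in diameter with a red floor (its floor is 4 mm above the bench). Origin: centre of the underside, z up. Home of the jar with the red cap.
- cleaner_dock: fixed 90 x 90 mm black dock base, 10 mm high, with a 6 mm deep round recess 76 mm in diameter with a yellow floor (its floor is 4 mm above the bench). Origin: centre of the underside, z up. Home of the yellow tip cleaner.
- box_dock: fixed 90 x 90 mm black dock base, 10 mm high, with a 6 mm deep rectangular recess 78 mm long (its x) by 58 mm wide (its y) with a white floor (its floor is 4 mm above the bench). Origin: centre of the underside, z up. Home of the parts box, long side along long side (either way round).
- phone: bystander: black phone lying flat on the far side of the mat, 150 mm (its x) x 73 mm x 9 mm. Origin: centre of the underside, z up. 
- tweezers: bystander: flat steel tweezers with a black grip lying near the middle of the mat, 125 mm (its x) x 9 mm x 5 mm. Origin: centre of the underside, z up. 
Things that resemble listed ones, but are neither listed nor needed, are in the scene too. Of the things that look like the cleaner, the middle-sized one is meant.

How it is judged (in metres and radians):
At the end, for the whole second after the job is handed in: Each of the four supplies stands upright (within 0.1 rad) in its own dock, centred within 14 mm and down on the dock's floor (the reel on its base, post in its bore; origin at most 4 mm above it), the parts box's long side within 0.4 rad of the dock's, and all are at rest (horizontal distance between reel and reel_dock below 0.014 m and z of reel in the frame of reel_dock below 0.01 m and angle between each of reel, jar, cleaner, partsbox's own z axis and vertical below 0.1 rad and linear speed of each of reel, jar, cleaner, partsbox below 0.02 m/s and horizontal distance between jar and jar_dock below 0.014 m and z of jar in the frame of jar_dock below 0.008 m and horizontal distance between cleaner and cleaner_dock below 0.014 m and z of cleaner in the frame of cleaner_dock below 0.008 m and horizontal distance between partsbox and box_dock below 0.014 m and z of partsbox in the frame of box_dock below 0.008 m and angle between the x axis of partsbox and the x axis of box_dock, either way round below 0.4 rad); the robot touches nothing.
It fails at once if the phone is moved by more than 30 mm (distance of phone from where it was at the start of the episode above 0.03 m).
It fails at once if the tweezers is moved by more than 30 mm (distance of tweezers from where it was at the start of the episode above 0.03 m).
It also fails if it takes over 99 s, if anything falls off the work surface, if the arm or the gripper's body presses on something with over 40 N, if the wrist force passes 120 N, or if a joint passes its speed limit or range.

## Robot

A 6-joint arm with a two-finger parallel gripper is mounted at the origin on the work surface. World frame = base frame: x ahead of the robot, y to its left, z up, the work surface at z = 0. Lengths are in mm, angles in rad, forces in N, time in s.
With the tool pointing down it reaches from about 350 to 875 mm from the base axis. Payload 4.2 kg.
Tool frame: the origin (TCP) lies midway between the tips of the shut fingers; the grasp point (between the pads) lies 19 mm behind it (arm.tcp_to_grasp is the distance from the TCP to the grasp point, in mm); z points along the fingers, y is the line along which they close (so a half turn about z gives the same grasp; the last joint's range is limited). The gripper opens to 85 mm and grips with 20 to 120 N. Pads are 22 mm wide; open, the fingers measure 114 mm over their backs; the gripper's body (76 mm by 85 mm) begins 54 mm behind the grasp point. The pads swing forward as they close: fully open they stand 13 mm farther back than shut.
Start: joints at [1.414, 0.385, 0.008, 0, -1.194, -0.259], TCP at [252.418, 571.738, 231.312] pointing down, gripper open.
Joint ranges: [-3.14, 3.14], [-1.21, 2.06], [-1.07, 1.41], [-3.16, 2.05], [-2.99, -0.16], [-3.1, 3.1]. Speed limits (rad/s): [2.79, 2.79, 3.14, 3.14, 3.14, 3.14].

## Interface

Orientations are given as a unit quaternion [x, y, z, w].
In Python, from bench import arm gives the robot as it stands.
- The arm moves only by the tool arm_command, never from a script. Its argument "rows" is a list of rows, each a list of 2 entries, a list of its own where there are three numbers: the shift along the tool's x, y, z as a fraction of full scale, then the turn, a rotation vector about the tool's x, y, z as a fraction of full scale. In form: [[[x, y, z], [wx, wy, wz]], ...]. A call has 1 to 5 rows; each row is the pose to reach, as a shift and turn from the pose commanded when the call began, along the tool's axes at that moment, turning the shorter way round; what a row does not reach only later rows make up. Full scale, the value 1, is 0.25 m for a shift and 180 degrees for a turn. A row lasts 1/10 s, in which the tool goes at most 50 mm and 8.59 degrees, less where a joint would pass 70% of its speed; a pose out of reach is approached as far as the arm can. A call with a number of a shift or a turn outside -1 to 1 is refused whole. A call with a gripper value outside its range is refused whole. "grip" is the opening, from 0 (shut) to 1 (fully open), set as the call begins (left out, the last holds). The fingers move at their own pace and stop on an object; the grip force is fixed at half the most. Time passes only in rows, so rows that repeat a pose let the fingers close. It gives the time, the measured TCP pose, the force, the opening and the grip force at its end, in the units of the state.
- arm.read_state(): the state, without advancing time (a new reading comes with each control period).
- arm.get_image(name): name is "scene" or "top" or "wrist"; returns (picture, depth): 384x512x3 uint8, blue, green, red; 384x512 float32, mm along the optical axis (not along the pixel's ray), 0 where there is no reading.
- arm.camera_info(name): a dict with "fx", "fy", "cx", "cy" (pixels), "extrinsics" (4x4, takes a point from camera to world coordinates). Camera axes: x right, y down, z forward; pixel columns grow to the right and rows downward; lengths in mm; the calibration is good to about 2 mm. A picture is of the moment at which its call begins: read the wrist's pose just before it. camera_info takes no time and is no camera call; for the wrist camera it gives the pose at the moment of the call.
- arm.job_done(): hands the job in; it is judged then, once.
Trained networks look in the newest picture that a camera, given by its name, has taken for a name from the list of things; names that differ only in an ending like _2 or _b are one class to them, and where a whole thing is asked for, a point or a joint stands for the part that bears it (a point fixed in the world has none). Each returns a list of dicts, best first, with "score" (0 to 1); they miss things now and then, are a little off and sometimes report something else, mostly with a low value. They report only what shows in the picture. A call takes as long as a camera call. They do not tell look-alikes from the thing itself.
- arm.spot_in(camera, query): "position" ([column, row] in pixels, amid what is visible of it).
The state is a dict: "clock": time; "joints": joint angles; "joint_vel": joint speeds; "joint_efforts": joint torques, N m; "position": TCP position; "ee_rot": TCP orientation; "contact_force": force on the tool from outside, world axes, zero at the start; "wrist_torque": the same for the moment, N m; "gripper_width": finger opening in mm; "grasp_force": force on a finger pad.
Only numpy, scipy, OpenCV 4.12 (cv2) and the standard library are available. Lean on these libraries where they do the work, as an engineer would, in place of code of your own. Each camera call takes 0.05 s, during which the arm holds its last target. There are 200 camera calls.

## Working session

There is one attempt and no reset: what is moved stays moved. The work goes in short steps, Python scripts to look and compute and a tool call to move; the robot and the scene stay as the last step left them, time stands still between calls to the robot, and variables do not carry over. Pictures are saved under pics/ and viewed, at most 14 in all, crops included, and the job is handed in when it is done.

Besides the shell and the picture viewer there is one more tool, called after "Emit:" in YAML: its name, and indented under it one key for each argument. arm_command: Moves the arm, as the interface text tells. Shift numbers are shares of 0.25 m and turn numbers shares of 180 degrees, none past 1 either way. Its arguments: {"type":"object","properties":{"rows":{"type":"array","items":{"type":"array"}},"grip":{"type":"number"}},"required":["rows"]}

```bash
mkdir -p pics; cat > h.py <<'E'
import numpy as np, cv2
from bench import arm
def px2w(info,d,u,v):
    z=d[int(round(v)),int(round(u))]
    p=np.array([(u-info['cx'])*z/info['fx'],(v-info['cy'])*z/info['fy'],z,1])
    return (np.array(info['extrinsics'])@p)[:3]
E
python3 - <<'E'
from h import *
for c in ['top','scene']:
    im,d=arm.get_image(c); cv2.imwrite(f'pics/{c}0.png',im); np.save(f'{c}0.npy',d)
    i=arm.camera_info(c)
    print(c,i['fx'],np.round(i['extrinsics'],2).tolist())
    if c=='top':
        for q in ['reel','jar','cleaner','partsbox','reel_dock','jar_dock','cleaner_dock','box_dock','phone','tweezers']:
            for r in arm.spot_in(c,q)[:4]:
                print(q,round(r['score'],2),np.round(r['position']),np.round(px2w(i,d,*r['position'])))
print(arm.read_state())
E
```

```text
top 346.7334055909377 [[0.01, -1.0, 0.1, 491.83], [-1.0, -0.01, -0.01, 6.07], [0.01, -0.1, -1.0, 791.77], [0.0, 0.0, 0.0, 1.0]]
reel 0.62 [305. 146.] [ 677. -119.   10.]
reel 0.3 [197. 240.] [462. 117.  43.]
jar 0.63 [301. 240.] [ 464. -104.   48.]
cleaner 0.87 [150. 232.] [476. 223.  30.]
cleaner 0.66 [195. 237.] [468. 121.  46.]
cleaner 0.66 [207. 290.] [361.  91.  64.]
cleaner 0.59 [205. 166.] [629. 109.   4.]
partsbox 0.84 [416. 211.] [ 529. -357.   38.]
reel_dock 0.56 [117. 293.] [343. 295.   9.]
jar_dock 0.63 [100. 184.] [585. 347.   4.]
cleaner_dock 0.87 [378. 278.] [ 379. -284.    5.]
box_dock 0.73 [207. 167.] [627. 106.   3.]
phone 0.96 [240. 100.] [785.  31.   8.]
tweezers 0.73 [263. 204.] [541. -26.   6.]
scene 350.1074776477136 [[0.61, 0.59, -0.53, 1042.54], [0.79, -0.45, 0.41, -380.35], [0.0, -0.67, -0.74, 707.87], [0.0, 0.0, 0.0, 1.0]]
{'clock': 0.6, 'joints': array([ 1.41359533e+00,  3.84680727e-01,  7.87669282e-03, -4.20815719e-05,
       -1.19400485e+00, -2.58577238e-01]), 'joint_vel': array([ 0.00050747, -0.00011771,  0.00083805, -0.0012188 , -0.00100516,
        0.00045209]), 'joint_efforts': array([ 7.02138768e-04, -3.91831112e+01,  1.88529664e+01,  4.18871149e+00,
       -3.50757982e-04, -3.45135653e-06]), 'position': array([252.40642428, 571.72314018, 231.30832722]), 'ee_rot': array([ 9.78467171e-01, -2.06402505e-01, -1.92213666e-05,  7.26410373e-06]), 'contact_force': array([-1.09736306, -0.23818377,  0.57174127]), 'wrist_torque': array([ 0.02226061,  0.02265816, -0.01173399]), 'grasp_force': 0.0, 'gripper_width': 85.61218061795608}
```

View pics/top0.png

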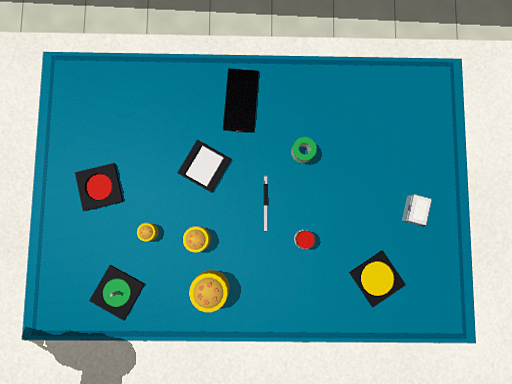

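View pics/scene0.png

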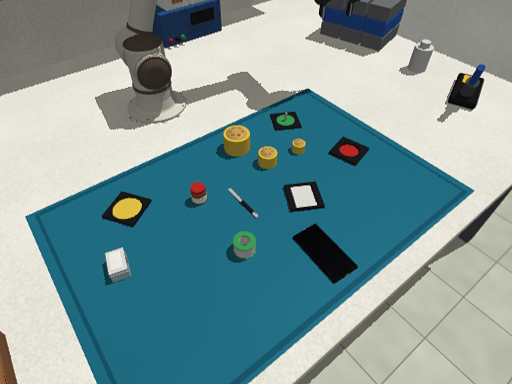

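Top view: the reel is at (304,150), the jar at (305,239), the middle-sized cleaner at (196,239) and the box at (418,210). The docks are red (99,187), white (207,166), green (117,292) and yellow (377,279). Next I measure them in world coordinates.

```bash
cat >> h.py <<'E'
def cloud(info,d):
    v,u=np.mgrid[:d.shape[0],:d.shape[1]]
    p=np.stack([(u-info['cx'])*d/info['fx'],(v-info['cy'])*d/info['fy'],d,np.ones_like(d)],-1)
    return (p@np.array(info['extrinsics']).T)[...,:3]
def yaw():
    q=arm.read_state()['ee_rot']
    from scipy.spatial.transform import Rotation as R
    return R.from_quat(q)
def go(x,y,z,closedir):
    """shares for the row: target TCP, tool down, tool y along closedir (deg in world, mod 180)"""
    from scipy.spatial.transform import Rotation as R
    s=arm.read_state(); r=R.from_quat(s['ee_rot'])
    sh=r.inv().apply(np.array([x,y,z])-s['position'])/250
    best=None
    for k in (0,180):
        a=np.radians(closedir+k); Y=np.array([np.cos(a),np.sin(a),0]); Z=np.array([0,0,-1.]); X=np.cross(Y,Z)
        t=(r.inv()*R.from_matrix(np.stack([X,Y,Z],1))).as_rotvec()/np.pi
        if best is None or np.linalg.norm(t)<np.linalg.norm(best): best=t
    print('shift',np.round(sh,3),'turn',np.round(best,3),'pos',np.round(s['position'],1),'j6',round(s['joints'][5],2),'w',round(s['gripper_width'],1),'t',s['clock'])
E
python3 - <<'E'
from h import *
i=arm.camera_info('top'); d=np.load('top0.npy'); im=cv2.imread('pics/top0.png'); P=cloud(i,d)
hsv=cv2.cvtColor(im,cv2.COLOR_BGR2HSV); H,S,V=cv2.split(hsv)
roi=np.zeros(d.shape,bool); roi[60:330,60:450]=1
n,l,st,c=cv2.connectedComponentsWithStats((roi&(P[...,2]>22)).astype('uint8'))
for k in range(1,n):
    if st[k,4]<40: continue
    m=l==k; zt=np.percentile(P[m][:,2],90); q=P[m&(abs(P[...,2]-zt)<5)][:,:2].astype('float32')
    r=cv2.minAreaRect(q); (ce,ra)=cv2.minEnclosingCircle(q)
    print('obj',np.round(c[k]),'ztop',round(zt,1),'mean',np.round(q.mean(0),1),'rect',np.round(r[0],1),np.round(r[1],1),round(r[2],1),'circ',np.round(ce,1),round(ra,1))
for nm,(u,v) in dict(reel=(117,292),jar=(99,187),cleaner=(377,279),box=(207,166)).items():
    w=np.zeros(d.shape,bool); w[v-32:v+33,u-32:u+33]=1
    z=P[...,2]; ok=w&(z<20)
    col={'reel':(H>40)&(H<80)&(S>100),'jar':((H<8)|(H>172))&(S>120),'cleaner':(H>20)&(H<35)&(S>120),'box':(S<60)&(V>150)}[nm]&ok
    blk=ok&((V<60)|col)
    for t,m in (('floor',col),('base',blk)):
        n,l,st,c=cv2.connectedComponentsWithStats(m.astype('uint8')); k=1+np.argmax(st[1:,4]); q=P[l==k][:,:2].astype('float32')
        r=cv2.minAreaRect(q)
        print(nm,t,'z',round(float(np.median(P[l==k][:,2])),1),'mean',np.round(q.mean(0),1),'rect',np.round(r[0],1),np.round(r[1],1),round(r[2],1))
E
```

```text
obj [304. 149.] ztop 40.8 mean [ 664.4 -113.6] rect [ 664.7 -114.5] [51.5 52.6] 88.3 circ [ 664.7 -113.8] 26.7
obj [418. 210.] ztop 37.1 mean [ 532.  -366.6] rect [ 532.2 -367.2] [39.9 59.9] 75.2 circ [ 532.4 -366. ] 33.7
obj [146. 232.] ztop 32.5 mean [476.6 230.9] rect [477.4 231.5] [39. 37.] 16.5 circ [477.1 231.8] 19.7
obj [196. 239.] ztop 45.5 mean [462.9 121.1] rect [462.  119.6] [46.7 51.9] 78.7 circ [462.3 121.6] 26.8
obj [304. 239.] ztop 51.0 mean [ 464.6 -113.4] rect [ 465. -114.] [36.  36.8] 0.9 circ [ 464.4 -113.3] 19.1
obj [208. 292.] ztop 65.8 mean [355.1  89.6] rect [356.   89.9] [54.3 55.9] 64.1 circ [354.9  90.6] 29.2
reel floor z 5.9 mean [344.3 297.1] rect [344.4 297.9] [60.7 60. ] 62.0
reel base z 5.4 mean [344.4 295.6] rect [344.1 296.6] [89.4 89.1] 61.8
jar floor z 3.6 mean [578.7 349.3] rect [579.  348.5] [59.1 61. ] 0.2
jar base z 8.0 mean [577.5 347.2] rect [577.8 348.3] [90.7 91. ] 14.7
cleaner floor z 3.7 mean [ 379.2 -281.9] rect [ 379.8 -282. ] [75.8 74.4] 0.1
cleaner base z 5.5 mean [ 379.3 -280.6] rect [ 380.1 -281.1] [90. 93.] 33.1
box floor z 3.5 mean [629.2 111.6] rect [629.3 111.2] [57.5 77.2] 61.8
box base z 5.0 mean [629.3 111.2] rect [630.2 110.4] [89.8 90. ] 60.8
```

```bash
python3 -c "
from h import *
go(462.5,121.5,120,66.2)"
```

```text
shift [1.496 1.308 0.445] turn [ 0.  0. -0.] pos [252.4 571.7 231.3] j6 -0.26 w 85.6 t 0.6
```

Emit:
arm_command:
  rows:
    - [[0.75, 0.65, 0.1], [0, 0, 0]]
    - [[0.75, 0.65, 0.1], [0, 0, 0]]
    - [[0.75, 0.65, 0.1], [0, 0, 0]]
    - [[0.75, 0.65, 0.1], [0, 0, 0]]
    - [[0.75, 0.65, 0.1], [0, 0, 0]]
  grip: 1

```text
clock: 1.1
position: [358.8, 345.5, 206.5]
ee_rot: [0.979, -0.206, 0.0, -0.0]
contact_force: [0.4, 1.0, 0.6]
gripper_width: 85.2
grasp_force: 0.0
```

Emit:
arm_command:
  rows:
    - [[0.75, 0.65, 0.2], [0, 0, 0]]
    - [[0.75, 0.65, 0.2], [0, 0, 0]]
    - [[0.75, 0.65, 0.2], [0, 0, 0]]
    - [[0.75, 0.65, 0.2], [0, 0, 0]]
    - [[0.75, 0.65, 0.2], [0, 0, 0]]

```text
clock: 1.6
position: [463.6, 124.0, 157.1]
ee_rot: [0.979, -0.206, 0.001, -0.0]
contact_force: [0.3, 0.4, -0.9]
gripper_width: 85.1
grasp_force: 0.0
```

```bash
python3 -c "
from h import *
go(462.5,121.5,120,66.2);go(462.5,121.5,12,66.2)"
```

```text
shift [-0.     0.011  0.148] turn [-0. -0.  0.] pos [463.6 124.  157.1] j6 0.55 w 85.1 t 1.6
shift [-0.     0.012  0.58 ] turn [-0. -0.  0.] pos [463.6 124.  157.1] j6 0.55 w 85.1 t 1.6
```

Emit:
arm_command:
  rows:
    - [[0, 0.01, 0.2], [0, 0, 0]]
    - [[0, 0.01, 0.35], [0, 0, 0]]
    - [[0, 0.01, 0.5], [0, 0, 0]]
    - [[0, 0.01, 0.58], [0, 0, 0]]
    - [[0, 0.01, 0.58], [0, 0, 0]]

```text
clock: 2.1
position: [460.2, 122.2, 9.5]
ee_rot: [0.978, -0.207, -0.002, 0.002]
contact_force: [0.5, -0.0, -0.5]
gripper_width: 85.4
grasp_force: 0.0
```

Emit:
arm_command:
  rows:
    - [[0, 0, 0], [0, 0, 0]]
    - [[0, 0, 0], [0, 0, 0]]
    - [[0, 0, 0], [0, 0, 0]]
    - [[0, 0, 0], [0, 0, 0]]
    - [[0, 0, 0], [0, 0, 0]]
  grip: 0

```text
clock: 2.6
position: [462.9, 124.1, 13.8]
ee_rot: [0.979, -0.206, 0.001, -0.001]
contact_force: [-0.5, -1.4, 6.6]
gripper_width: 54.1
grasp_force: 63.5
```

Emit:
arm_command:
  rows:
    - [[0, 0, 0], [0, 0, 0]]
    - [[0, 0, 0], [0, 0, 0]]
    - [[0, 0, 0], [0, 0, 0]]
    - [[0, 0, 0], [0, 0, 0]]
    - [[0, 0, 0], [0, 0, 0]]

```text
clock: 3.1
position: [462.9, 124.1, 13.9]
ee_rot: [0.979, -0.206, 0.001, -0.001]
contact_force: [-0.3, 0.2, 6.5]
gripper_width: 54.6
grasp_force: 63.5
```

```bash
python3 -c "
from h import *
go(462.5,121.5,150,66.2);go(379.5,-281.5,150,66.2)"
```

```text
shift [ 0.004  0.009 -0.545] turn [-0.001 -0.001  0.   ] pos [462.9 124.1  13.9] j6 0.55 w 54.6 t 3.1
shift [ 0.35   1.618 -0.548] turn [-0.001 -0.001  0.   ] pos [462.9 124.1  13.9] j6 0.55 w 54.6 t 3.1
```

Emit:
arm_command:
  rows:
    - [[0, 0, -0.1], [0, 0, 0]]
    - [[0, 0, -0.25], [0, 0, 0]]
    - [[0, 0, -0.4], [0, 0, 0]]
    - [[0, 0, -0.5], [0, 0, 0]]
    - [[0, 0, -0.5], [0, 0, 0]]

```text
clock: 3.6
position: [464.2, 124.9, 141.6]
ee_rot: [0.979, -0.206, 0.004, -0.004]
contact_force: [0.6, -0.2, -0.6]
gripper_width: 54.5
grasp_force: 63.6
```

Emit:
arm_command:
  rows:
    - [[0.04, 0.18, 0], [0, 0, 0]]
    - [[0.08, 0.36, 0], [0, 0, 0]]
    - [[0.12, 0.54, 0], [0, 0, 0]]
    - [[0.16, 0.72, 0], [0, 0, 0]]
    - [[0.18, 0.82, 0], [0, 0, 0]]

```text
clock: 4.1
position: [418.1, -84.5, 136.3]
ee_rot: [0.978, -0.208, -0.001, 0.0]
contact_force: [0.2, -0.1, -0.0]
gripper_width: 54.0
grasp_force: 63.8
```

Emit:
arm_command:
  rows:
    - [[0.04, 0.2, 0], [0, 0, 0]]
    - [[0.08, 0.4, 0], [0, 0, 0]]
    - [[0.12, 0.56, 0], [0, 0, 0]]
    - [[0.16, 0.7, 0], [0, 0, 0]]
    - [[0.17, 0.8, 0], [0, 0, 0]]

```text
clock: 4.6
position: [377.5, -284.3, 136.3]
ee_rot: [0.978, -0.207, -0.0, -0.0]
contact_force: [-0.1, 0.2, -1.3]
gripper_width: 54.7
grasp_force: 63.9
```

```bash
python3 - <<'E'
from h import *
im,d=arm.get_image('top'); i=arm.camera_info('top'); cv2.imwrite('pics/top1.png',im[200:340,300:460].repeat(3,0).repeat(3,1))
go(379.5,-281.5,18,66.2)
E
```

```text
shift [ 0.004 -0.021  0.472] turn [ 0.     0.    -0.001] pos [ 376.6 -285.8  136.1] j6 1.46 w 54.6 t 4.65
```

View pics/top1.png

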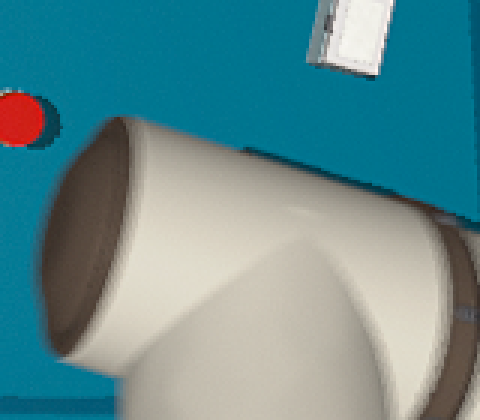

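Emit:
arm_command:
  rows:
    - [[0, -0.02, 0.15], [0, 0, 0]]
    - [[0, -0.02, 0.3], [0, 0, 0]]
    - [[0, -0.02, 0.4], [0, 0, 0]]
    - [[0, -0.02, 0.44], [0, 0, 0]]
    - [[0, -0.02, 0.44], [0, 0, 0]]

```text
clock: 5.15
position: [379.3, -277.4, 25.7]
ee_rot: [0.978, -0.206, -0.002, -0.0]
contact_force: [0.4, -0.3, -0.3]
gripper_width: 54.6
grasp_force: 63.9
```

```bash
python3 - <<'E'
from h import *
im,d=arm.get_image('scene'); i=arm.camera_info('scene'); cv2.imwrite('pics/sc1.png',im[140:280,60:240].repeat(4,0).repeat(4,1))
go(379.5,-281.5,18,66.2)
E
```

```text
shift [0.003 0.015 0.036] turn [ 0.  0. -0.] pos [ 380.4 -277.8   26.9] j6 1.44 w 54.0 t 5.2
```

View pics/sc1.png

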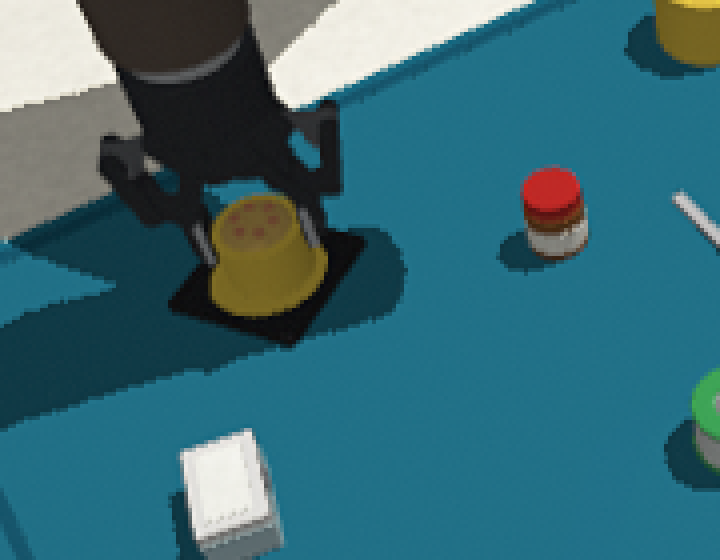

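The cleaner is held upright just above the yellow dock, about 260,250 in the crop. I set it down, release it and retreat.

Emit:
arm_command:
  rows:
    - [[0, 0.01, 0], [0, 0, 0]]
    - [[0, 0.012, 0.02], [0, 0, 0]]
    - [[0, 0.012, 0.034], [0, 0, 0]]
    - [[0, 0.012, 0.034], [0, 0, 0]]
    - [[0, 0.012, 0.034], [0, 0, 0]]

```text
clock: 5.7
position: [379.2, -280.6, 18.5]
ee_rot: [0.978, -0.206, 0.0, 0.0]
contact_force: [0.4, -0.1, -0.9]
gripper_width: 54.2
grasp_force: 63.9
```

Emit:
arm_command:
  rows:
    - [[0, 0, 0], [0, 0, 0]]
    - [[0, 0, 0], [0, 0, 0]]
    - [[0, 0, 0], [0, 0, 0]]
    - [[0, 0, 0], [0, 0, 0]]
    - [[0, 0, 0], [0, 0, 0]]
  grip: 1

```text
clock: 6.2
position: [379.2, -280.6, 18.5]
ee_rot: [0.978, -0.206, 0.0, 0.0]
contact_force: [-0.5, 0.3, 0.0]
gripper_width: 85.2
grasp_force: 0.0
```

Emit:
arm_command:
  rows:
    - [[0, 0, -0.05], [0, 0, 0]]
    - [[0, 0, -0.2], [0, 0, 0]]
    - [[0, 0, -0.35], [0, 0, 0]]
    - [[0, 0, -0.48], [0, 0, 0]]
    - [[0, 0, -0.48], [0, 0, 0]]

```text
clock: 6.7
position: [382.1, -281.8, 143.1]
ee_rot: [0.979, -0.206, 0.005, 0.001]
contact_force: [0.1, -0.3, -0.3]
gripper_width: 85.6
grasp_force: 0.0
```

```bash
python3 -c "
from h import *
go(532,-367,140,75.2)"
```

```text
shift [0.686 0.07  0.02 ] turn [ 0.    -0.003 -0.05 ] pos [ 382.1 -281.8  143.1] j6 1.45 w 85.6 t 6.7
```

Emit:
arm_command:
  rows:
    - [[0.15, 0.01, 0], [0, 0, -0.02]]
    - [[0.32, 0.03, 0], [0, 0, -0.05]]
    - [[0.5, 0.05, 0], [0, 0, -0.05]]
    - [[0.65, 0.06, 0], [0, 0, -0.05]]
    - [[0.695, 0.063, 0], [0, 0, -0.05]]

```text
clock: 7.2
position: [534.2, -366.6, 136.4]
ee_rot: [0.992, -0.129, -0.0, 0.0]
contact_force: [-1.5, -0.3, -0.7]
gripper_width: 85.8
grasp_force: 0.0
```

Emit:
arm_command:
  rows:
    - [[0, 0, 0], [0, 0, 0]]
    - [[0, 0, 0], [0, 0, 0]]
    - [[0, 0, 0], [0, 0, 0]]

```text
clock: 7.5
position: [530.6, -364.6, 138.2]
ee_rot: [0.992, -0.129, -0.001, -0.0]
contact_force: [-0.6, 0.1, 0.9]
gripper_width: 85.0
grasp_force: 0.0
```

```bash
python3 -c "
from h import *
go(532,-367,9,75.2)"
```

```text
shift [0.008 0.008 0.517] turn [-0.  0. -0.] pos [ 530.6 -364.6  138.2] j6 1.66 w 85.0 t 7.5
```

Emit:
arm_command:
  rows:
    - [[0.006, 0.008, 0.15], [0, 0, 0]]
    - [[0.006, 0.008, 0.3], [0, 0, 0]]
    - [[0.006, 0.008, 0.43], [0, 0, 0]]
    - [[0.006, 0.008, 0.5], [0, 0, 0]]
    - [[0.006, 0.008, 0.51], [0, 0, 0]]

```text
clock: 8.0
position: [530.1, -366.3, 8.6]
ee_rot: [0.992, -0.129, -0.003, -0.001]
contact_force: [-0.2, -0.3, 1.1]
gripper_width: 85.4
grasp_force: 0.0
```

Emit:
arm_command:
  rows:
    - [[0, 0, 0], [0, 0, 0]]
    - [[0, 0, 0], [0, 0, 0]]
    - [[0, 0, 0], [0, 0, 0]]
    - [[0, 0, 0], [0, 0, 0]]
    - [[0, 0, 0], [0, 0, 0]]
  grip: 0

```text
clock: 8.5
position: [533.9, -368.0, 13.0]
ee_rot: [0.992, -0.129, 0.002, 0.001]
contact_force: [-0.9, 0.8, 6.0]
gripper_width: 39.0
grasp_force: 62.5
```

Emit:
arm_command:
  rows:
    - [[0, 0, 0], [0, 0, 0]]
    - [[0, 0, 0], [0, 0, 0]]
    - [[0, 0, 0], [0, 0, 0]]

```text
clock: 8.8
position: [533.9, -368.0, 13.0]
ee_rot: [0.992, -0.129, 0.002, 0.001]
contact_force: [-0.1, 0.4, 7.2]
gripper_width: 38.8
grasp_force: 62.5
```

Emit:
arm_command:
  rows:
    - [[0, 0, -0.1], [0, 0, 0]]
    - [[0, 0, -0.25], [0, 0, 0]]
    - [[0, 0, -0.4], [0, 0, 0]]
    - [[0, 0, -0.5], [0, 0, 0]]
    - [[0, 0, -0.5], [0, 0, 0]]

```text
clock: 9.3
position: [534.9, -368.6, 141.0]
ee_rot: [0.992, -0.129, 0.004, 0.001]
contact_force: [-0.3, -0.3, -0.4]
gripper_width: 38.7
grasp_force: 61.8
```

```bash
python3 -c "
from h import *
go(629.5,111.2,135,61.5)"
```

```text
shift [-0.124 -1.952  0.019] turn [ 0.    -0.003  0.076] pos [ 534.9 -368.6  141. ] j6 1.67 w 38.7 t 9.3
```

Emit:
arm_command:
  rows:
    - [[0, -0.14, 0], [0, 0, 0]]
    - [[0, -0.32, 0], [0, 0, 0]]
    - [[0, -0.5, 0], [0, 0, 0]]
    - [[-0.02, -0.64, 0], [0, 0, 0]]
    - [[-0.04, -0.7, 0], [0, 0, 0]]

```text
clock: 9.8
position: [567.4, -192.8, 134.7]
ee_rot: [0.992, -0.128, -0.001, -0.0]
contact_force: [-0.2, -0.5, -0.3]
gripper_width: 38.8
grasp_force: 61.8
```

Emit:
arm_command:
  rows:
    - [[0, -0.14, 0], [0, 0, 0]]
    - [[0, -0.32, 0], [0, 0, 0]]
    - [[0, -0.48, 0], [0, 0, 0]]
    - [[-0.02, -0.6, 0], [0, 0, 0]]
    - [[-0.04, -0.65, 0], [0, 0, 0]]

```text
clock: 10.3
position: [599.5, -34.1, 134.9]
ee_rot: [0.992, -0.128, -0.001, 0.0]
contact_force: [0.2, 0.2, -1.1]
gripper_width: 38.7
grasp_force: 61.8
```

Emit:
arm_command:
  rows:
    - [[0, -0.14, 0], [0, 0, 0.03]]
    - [[-0.02, -0.3, 0], [0, 0, 0.06]]
    - [[-0.04, -0.45, 0], [0, 0, 0.076]]
    - [[-0.04, -0.56, 0], [0, 0, 0.076]]
    - [[-0.04, -0.6, 0], [0, 0, 0.076]]

```text
clock: 10.8
position: [628.3, 112.9, 135.1]
ee_rot: [0.969, -0.245, -0.0, 0.0]
contact_force: [-0.3, -0.3, -1.1]
gripper_width: 38.6
grasp_force: 61.8
```

Emit:
arm_command:
  rows:
    - [[0, 0, 0], [0, 0, 0]]
    - [[0, 0, 0], [0, 0, 0]]
    - [[0, 0, 0], [0, 0, 0]]

```text
clock: 11.1
position: [628.0, 109.8, 135.8]
ee_rot: [0.969, -0.247, -0.0, 0.0]
contact_force: [-0.2, 0.1, -0.0]
gripper_width: 38.9
grasp_force: 61.8
```

```bash
python3 -c "
from h import *
go(629.5,111.2,25,61.5)"
```

```text
shift [ 0.003 -0.008  0.443] turn [ 0.     0.    -0.001] pos [628.  109.8 135.8] j6 0.64 w 38.9 t 11.1
```

Emit:
arm_command:
  rows:
    - [[0.003, -0.008, 0.15], [0, 0, 0]]
    - [[0.003, -0.008, 0.28], [0, 0, 0]]
    - [[0.003, -0.008, 0.38], [0, 0, 0]]
    - [[0.003, -0.008, 0.43], [0, 0, 0]]
    - [[0.003, -0.008, 0.44], [0, 0, 0]]

```text
clock: 11.6
position: [629.1, 111.6, 24.5]
ee_rot: [0.969, -0.247, -0.001, 0.001]
contact_force: [-0.4, 0.3, -1.2]
gripper_width: 39.1
grasp_force: 61.8
```

Emit:
arm_command:
  rows:
    - [[0, 0, 0], [0, 0, 0]]
    - [[0, 0, 0.015], [0, 0, 0]]
    - [[0, 0, 0.03], [0, 0, 0]]
    - [[0, 0, 0.033], [0, 0, 0]]
    - [[0, 0, 0.033], [0, 0, 0]]

```text
clock: 12.1
position: [630.0, 112.9, 17.9]
ee_rot: [0.969, -0.246, 0.0, -0.0]
contact_force: [0.3, -0.2, -1.1]
gripper_width: 38.9
grasp_force: 61.8
```

Emit:
arm_command:
  rows:
    - [[0, 0, 0], [0, 0, 0]]
    - [[0, 0, 0], [0, 0, 0]]
    - [[0, 0, 0], [0, 0, 0]]
    - [[0, 0, 0], [0, 0, 0]]
    - [[0, 0, 0], [0, 0, 0]]
  grip: 1

```text
clock: 12.6
position: [630.1, 112.9, 17.8]
ee_rot: [0.969, -0.246, 0.0, -0.0]
contact_force: [-0.2, -0.1, -0.1]
gripper_width: 85.4
grasp_force: 0.0
```

Emit:
arm_command:
  rows:
    - [[0, 0, -0.05], [0, 0, 0]]
    - [[0, 0, -0.2], [0, 0, 0]]
    - [[0, 0, -0.35], [0, 0, 0]]
    - [[0, 0, -0.48], [0, 0, 0]]
    - [[0, 0, -0.48], [0, 0, 0]]

```text
clock: 13.1
position: [633.5, 113.8, 145.0]
ee_rot: [0.969, -0.246, 0.006, -0.003]
contact_force: [0.5, -0.1, 0.4]
gripper_width: 85.3
grasp_force: 0.0
```

```bash
python3 -c "
from h import *
go(664.5,-114,135,61.5)"
```

```text
shift [0.543 0.743 0.038] turn [-0.003 -0.003  0.   ] pos [633.5 113.8 145. ] j6 0.64 w 85.3 t 13.1
```

Emit:
arm_command:
  rows:
    - [[0.1, 0.14, 0], [0, 0, 0]]
    - [[0.2, 0.28, 0], [0, 0, 0]]
    - [[0.3, 0.42, 0], [0, 0, 0]]
    - [[0.4, 0.55, 0], [0, 0, 0]]
    - [[0.5, 0.68, 0], [0, 0, 0]]

```text
clock: 13.6
position: [658.6, -97.8, 138.1]
ee_rot: [0.969, -0.246, 0.0, -0.0]
contact_force: [1.0, -0.7, 0.8]
gripper_width: 85.2
grasp_force: 0.0
```

Emit:
arm_command:
  rows:
    - [[0.053, 0.053, 0], [0, 0, 0]]
    - [[0.053, 0.053, 0], [0, 0, 0]]
    - [[0.053, 0.053, 0], [0, 0, 0]]
    - [[0.053, 0.053, 0], [0, 0, 0]]

```text
clock: 14.0
position: [663.9, -112.8, 137.7]
ee_rot: [0.969, -0.246, -0.0, -0.0]
contact_force: [1.1, 0.1, -0.4]
gripper_width: 85.2
grasp_force: 0.0
```

```bash
python3 -c "
from h import *
go(664.5,-114,11,61.5)
im,d=arm.get_image('top'); i=arm.camera_info('top'); P=cloud(i,d)
m=np.zeros(d.shape,bool); m[130:200,170:245]=1
q=P[m&(P[...,2]>28)&(P[...,2]<55)][:,:2].astype('float32'); print('box',cv2.minAreaRect(q))
m[:]=0; m[240:320,330:420]=1
z=P[m&(P[...,2]>28)&(P[...,2]<55)]; q=z[:,:2].astype('float32'); print('cleaner',len(q), cv2.minEnclosingCircle(q) if len(q) else 0,np.percentile(z[:,2],90) if len(q) else 0)
"
```

```text
shift [0.004 0.003 0.507] turn [-0.  0.  0.] pos [ 663.9 -112.8  137.7] j6 1.0 w 85.2 t 14.0
box ((0.0, 0.0), (0.0, 0.0), 0.0)
cleaner 590 ((380.4385681152344, -279.17193603515625), 28.26828956604004) 49.15474652787666
```

Emit:
arm_command:
  rows:
    - [[0.003, 0.003, 0.15], [0, 0, 0]]
    - [[0.003, 0.003, 0.3], [0, 0, 0]]
    - [[0.003, 0.003, 0.43], [0, 0, 0]]
    - [[0.003, 0.003, 0.5], [0, 0, 0]]
    - [[0.003, 0.003, 0.515], [0, 0, 0]]

```text
clock: 14.55
position: [662.5, -113.8, 6.1]
ee_rot: [0.969, -0.245, -0.003, 0.001]
contact_force: [-0.5, 0.4, 0.1]
gripper_width: 85.4
grasp_force: 0.0
```

Emit:
arm_command:
  rows:
    - [[0, 0, 0], [0, 0, 0]]
    - [[0, 0, 0], [0, 0, 0]]
    - [[0, 0, 0], [0, 0, 0]]
    - [[0, 0, 0], [0, 0, 0]]
    - [[0, 0, 0], [0, 0, 0]]
  grip: 0

```text
clock: 15.05
position: [665.7, -114.8, 11.5]
ee_rot: [0.969, -0.246, 0.002, -0.0]
contact_force: [-2.3, 2.8, 6.9]
gripper_width: 51.3
grasp_force: 61.8
```

Emit:
arm_command:
  rows:
    - [[0, 0, 0], [0, 0, 0]]
    - [[0, 0, 0], [0, 0, 0]]
    - [[0, 0, 0], [0, 0, 0]]

```text
clock: 15.35
position: [665.7, -114.9, 11.4]
ee_rot: [0.969, -0.246, 0.002, -0.0]
contact_force: [-0.5, 2.1, 5.4]
gripper_width: 50.9
grasp_force: 61.8
```

Emit:
arm_command:
  rows:
    - [[0, 0, -0.1], [0, 0, 0]]
    - [[0, 0, -0.25], [0, 0, 0]]
    - [[0, 0, -0.4], [0, 0, 0]]
    - [[0, 0, -0.55], [0, 0, 0]]
    - [[0, 0, -0.6], [0, 0, 0]]

```text
clock: 15.85
position: [666.5, -115.4, 164.4]
ee_rot: [0.969, -0.246, 0.004, -0.001]
contact_force: [0.6, -0.6, -0.6]
gripper_width: 51.1
grasp_force: 62.7
```

```bash
python3 -c "
from h import *
go(344.3,297.2,160,61.5)"
```

```text
shift [-1.92  -0.836  0.005] turn [-0.001 -0.003  0.   ] pos [ 666.5 -115.4  164.4] j6 1.01 w 51.1 t 15.85
```

Emit:
arm_command:
  rows:
    - [[-0.12, -0.05, 0], [0, 0, 0]]
    - [[-0.28, -0.12, 0], [0, 0, 0]]
    - [[-0.44, -0.19, 0], [0, 0, 0]]
    - [[-0.58, -0.25, 0], [0, 0, 0]]
    - [[-0.64, -0.28, 0], [0, 0, 0]]

```text
clock: 16.35
position: [554.4, 24.4, 158.3]
ee_rot: [0.969, -0.245, -0.001, 0.0]
contact_force: [0.9, -0.1, -2.0]
gripper_width: 51.3
grasp_force: 62.7
```

Emit:
arm_command:
  rows:
    - [[-0.12, -0.05, 0], [0, 0, 0]]
    - [[-0.28, -0.12, 0], [0, 0, 0]]
    - [[-0.44, -0.19, 0], [0, 0, 0]]
    - [[-0.58, -0.25, 0], [0, 0, 0]]
    - [[-0.64, -0.28, 0], [0, 0, 0]]

```text
clock: 16.85
position: [448.2, 161.9, 158.6]
ee_rot: [0.969, -0.245, -0.0, 0.0]
contact_force: [0.4, 0.6, -1.1]
gripper_width: 50.8
grasp_force: 62.7
```

Emit:
arm_command:
  rows:
    - [[-0.12, -0.05, 0], [0, 0, 0]]
    - [[-0.28, -0.12, 0], [0, 0, 0]]
    - [[-0.44, -0.19, 0], [0, 0, 0]]
    - [[-0.58, -0.25, 0], [0, 0, 0]]
    - [[-0.63, -0.275, 0], [0, 0, 0]]

```text
clock: 17.35
position: [342.9, 298.1, 158.8]
ee_rot: [0.97, -0.245, -0.0, -0.0]
contact_force: [0.1, -0.3, -1.5]
gripper_width: 51.1
grasp_force: 62.7
```

Emit:
arm_command:
  rows:
    - [[0, 0, 0], [0, 0, 0]]
    - [[0, 0, 0], [0, 0, 0]]
    - [[0, 0, 0], [0, 0, 0]]
    - [[0, 0, 0], [0, 0, 0]]

```text
clock: 17.75
position: [344.9, 295.2, 158.8]
ee_rot: [0.969, -0.247, -0.0, 0.0]
contact_force: [-0.3, -0.1, -3.0]
gripper_width: 51.1
grasp_force: 62.7
```

```bash
python3 -c "
from h import *
go(344.3,297.2,60,61.5)
im,d=arm.get_image('wrist'); cv2.imwrite('pics/w1.png',im)"
```

```text
shift [-0.006 -0.006  0.395] turn [ 0.     0.    -0.001] pos [344.9 295.2 158.8] j6 0.0 w 51.1 t 17.75
```

View pics/w1.png

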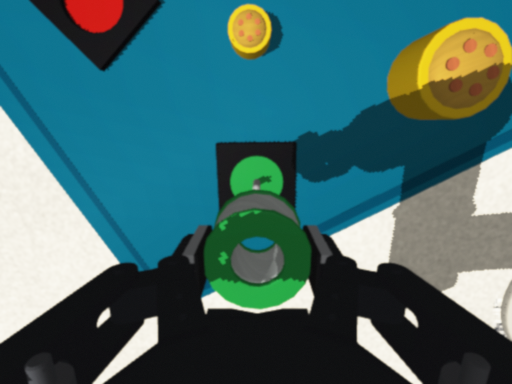

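Wrist view: the reel is held level (258,258), with the green dock and its post right beneath it (257,180). I lower it.

Emit:
arm_command:
  rows:
    - [[0, -0.006, 0.1], [0, 0, 0]]
    - [[0, -0.006, 0.22], [0, 0, 0]]
    - [[0, -0.006, 0.33], [0, 0, 0]]
    - [[0, -0.006, 0.37], [0, 0, 0]]
    - [[0, -0.006, 0.37], [0, 0, 0]]

```text
clock: 18.3
position: [345.0, 296.4, 65.4]
ee_rot: [0.969, -0.247, -0.0, 0.002]
contact_force: [-0.0, 0.2, -1.5]
gripper_width: 50.9
grasp_force: 62.8
```

Emit:
arm_command:
  rows:
    - [[0, 0, 0.04], [0, 0, 0]]
    - [[0, 0, 0.09], [0, 0, 0]]
    - [[0, 0, 0.14], [0, 0, 0]]
    - [[0, 0, 0.17], [0, 0, 0]]
    - [[0, 0, 0.17], [0, 0, 0]]

```text
clock: 18.8
position: [345.1, 297.4, 23.7]
ee_rot: [0.969, -0.246, -0.0, 0.0]
contact_force: [-0.4, -0.8, -1.4]
gripper_width: 51.0
grasp_force: 62.8
```

Emit:
arm_command:
  rows:
    - [[0, 0, 0.01], [0, 0, 0]]
    - [[0, 0, 0.018], [0, 0, 0]]
    - [[0, 0, 0.022], [0, 0, 0]]
    - [[0, 0, 0.022], [0, 0, 0]]

```text
clock: 19.2
position: [345.1, 297.6, 18.6]
ee_rot: [0.969, -0.246, 0.0, -0.0]
contact_force: [0.6, -0.0, -1.7]
gripper_width: 51.1
grasp_force: 62.9
```

```bash
python3 -c "
from h import *
go(344.3,297.2,17.4,61.5)"
```

```text
shift [-0.002  0.003  0.005] turn [-0. -0. -0.] pos [345.1 297.6  18.6] j6 0.0 w 51.1 t 19.2
```

Emit:
arm_command:
  rows:
    - [[0, 0, 0.003], [0, 0, 0]]
    - [[0, 0, 0.003], [0, 0, 0]]

```text
clock: 19.4
position: [345.1, 297.5, 17.7]
ee_rot: [0.969, -0.246, 0.0, -0.0]
contact_force: [-0.5, 0.6, -1.7]
gripper_width: 51.4
grasp_force: 62.9
```

Emit:
arm_command:
  rows:
    - [[0, 0, 0], [0, 0, 0]]
    - [[0, 0, 0], [0, 0, 0]]
    - [[0, 0, 0], [0, 0, 0]]
    - [[0, 0, 0], [0, 0, 0]]
    - [[0, 0, 0], [0, 0, 0]]
  grip: 1

```text
clock: 19.9
position: [345.1, 297.5, 17.7]
ee_rot: [0.969, -0.246, 0.0, -0.0]
contact_force: [0.2, 0.7, 0.3]
gripper_width: 86.1
grasp_force: 0.0
```

Emit:
arm_command:
  rows:
    - [[0, 0, -0.05], [0, 0, 0]]
    - [[0, 0, -0.2], [0, 0, 0]]
    - [[0, 0, -0.35], [0, 0, 0]]
    - [[0, 0, -0.48], [0, 0, 0]]
    - [[0, 0, -0.48], [0, 0, 0]]

```text
clock: 20.4
position: [346.9, 300.1, 142.2]
ee_rot: [0.969, -0.246, 0.002, -0.005]
contact_force: [0.9, 0.8, 0.3]
gripper_width: 85.4
grasp_force: 0.0
```

Emit:
arm_command:
  rows:
    - [[0, 0, 0], [0, 0, 0]]
    - [[0, 0, 0], [0, 0, 0]]

```text
clock: 20.6
position: [344.5, 296.7, 136.7]
ee_rot: [0.969, -0.246, -0.0, 0.001]
contact_force: [0.0, -0.1, 0.1]
gripper_width: 85.4
grasp_force: 0.0
```

```bash
python3 -c "
from h import *
go(464.5,-113.5,138,61.5)"
```

```text
shift [ 1.205  1.212 -0.003] turn [ 0.001  0.    -0.   ] pos [344.5 296.7 136.7] j6 0.0 w 85.4 t 20.6
```

Emit:
arm_command:
  rows:
    - [[0.12, 0.12, 0], [0, 0, 0]]
    - [[0.24, 0.24, 0], [0, 0, 0]]
    - [[0.36, 0.36, 0], [0, 0, 0]]
    - [[0.48, 0.48, 0], [0, 0, 0]]
    - [[0.6, 0.6, 0], [0, 0, 0]]

```text
clock: 21.1
position: [404.7, 92.1, 136.4]
ee_rot: [0.969, -0.246, -0.001, 0.001]
contact_force: [0.2, -0.8, -0.7]
gripper_width: 85.5
grasp_force: 0.0
```

Emit:
arm_command:
  rows:
    - [[0.14, 0.14, 0], [0, 0, 0]]
    - [[0.28, 0.28, 0], [0, 0, 0]]
    - [[0.4, 0.4, 0], [0, 0, 0]]
    - [[0.52, 0.52, 0], [0, 0, 0]]
    - [[0.604, 0.609, 0], [0, 0, 0]]

```text
clock: 21.6
position: [464.9, -114.2, 136.0]
ee_rot: [0.969, -0.247, -0.002, 0.001]
contact_force: [0.1, 1.9, 0.2]
gripper_width: 85.5
grasp_force: 0.0
```

Emit:
arm_command:
  rows:
    - [[0, 0, 0], [0, 0, 0]]
    - [[0, 0, 0], [0, 0, 0]]
    - [[0, 0, 0], [0, 0, 0]]
    - [[0, 0, 0], [0, 0, 0]]

```text
clock: 22.0
position: [465.0, -110.9, 137.4]
ee_rot: [0.969, -0.245, -0.0, 0.0]
contact_force: [1.0, 0.4, -0.5]
gripper_width: 85.2
grasp_force: 0.0
```

```bash
python3 -c "
from h import *
go(464.5,-113.5,14,61.5)
im,d=arm.get_image('top'); cv2.imwrite('pics/top2.png',im); i=arm.camera_info('top'); P=cloud(i,d)
def m(u0,u1,v0,v1):
    w=np.zeros(d.shape,bool); w[v0:v1,u0:u1]=1; w&=(P[...,2]>36)&(P[...,2]<60); return P[w]
for n,a in (('box',(170,245,130,200)),('reel',(85,150,262,322))):
    z=m(*a); q=z[:,:2].astype('float32'); print(n,len(q),cv2.minAreaRect(q) if len(q) else 0, np.percentile(z[:,2],90) if len(q) else 0)
"
```

```text
shift [0.004 0.01  0.493] turn [0.    0.    0.001] pos [ 465.  -110.9  137.4] j6 0.97 w 85.2 t 22.0
box 490 ((629.1572265625, 114.29683685302734), (40.15401840209961, 59.75217819213867), 61.48382568359375) 41.184292599905824
reel 442 ((344.4162902832031, 298.45709228515625), (52.404048919677734, 52.143375396728516), 88.12779235839844) 46.81459316918135
```

View pics/top2.png

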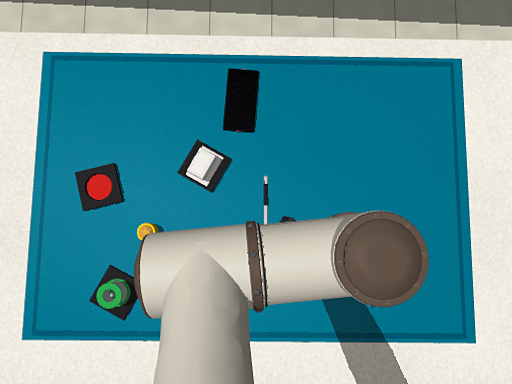

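The box sits square in the white dock (205,166), and the reel is over the post (113,294). Now the jar.

Emit:
arm_command:
  rows:
    - [[0.003, 0.006, 0.15], [0, 0, 0]]
    - [[0.003, 0.006, 0.3], [0, 0, 0]]
    - [[0.003, 0.006, 0.42], [0, 0, 0]]
    - [[0.003, 0.006, 0.48], [0, 0, 0]]
    - [[0.003, 0.006, 0.49], [0, 0, 0]]

```text
clock: 22.55
position: [463.9, -112.8, 13.4]
ee_rot: [0.969, -0.246, -0.002, 0.001]
contact_force: [-0.5, 1.1, 0.2]
gripper_width: 85.4
grasp_force: 0.0
```

Emit:
arm_command:
  rows:
    - [[0, 0, 0], [0, 0, 0]]
    - [[0, 0, 0], [0, 0, 0]]
    - [[0, 0, 0], [0, 0, 0]]
    - [[0, 0, 0], [0, 0, 0]]
    - [[0, 0, 0], [0, 0, 0]]
  grip: 0

```text
clock: 23.05
position: [466.3, -113.4, 16.7]
ee_rot: [0.969, -0.246, 0.001, -0.0]
contact_force: [-0.9, 1.1, 5.5]
gripper_width: 38.2
grasp_force: 59.8
```

Emit:
arm_command:
  rows:
    - [[0, 0, 0], [0, 0, 0]]
    - [[0, 0, 0], [0, 0, 0]]
    - [[0, 0, 0], [0, 0, 0]]

```text
clock: 23.35
position: [466.3, -113.4, 16.7]
ee_rot: [0.969, -0.246, 0.001, -0.0]
contact_force: [-1.4, 1.5, 5.5]
gripper_width: 38.1
grasp_force: 59.8
```

Emit:
arm_command:
  rows:
    - [[0, 0, -0.1], [0, 0, 0]]
    - [[0, 0, -0.25], [0, 0, 0]]
    - [[0, 0, -0.4], [0, 0, 0]]
    - [[0, 0, -0.5], [0, 0, 0]]
    - [[0, 0, -0.5], [0, 0, 0]]

```text
clock: 23.85
position: [467.9, -113.5, 144.7]
ee_rot: [0.969, -0.246, 0.005, -0.001]
contact_force: [-0.2, 0.6, -0.4]
gripper_width: 38.2
grasp_force: 60.3
```

```bash
python3 -c "
from h import *
go(578.5,348.5,138,61.5)"
```

```text
shift [-0.492 -1.835  0.032] turn [-0.002 -0.003  0.   ] pos [ 467.9 -113.5  144.7] j6 0.97 w 38.2 t 23.85
```

Emit:
arm_command:
  rows:
    - [[-0.03, -0.12, 0], [0, 0, 0]]
    - [[-0.07, -0.27, 0], [0, 0, 0]]
    - [[-0.11, -0.42, 0], [0, 0, 0]]
    - [[-0.15, -0.55, 0], [0, 0, 0]]
    - [[-0.163, -0.61, 0], [0, 0, 0]]

```text
clock: 24.35
position: [502.2, 42.2, 139.7]
ee_rot: [0.969, -0.245, -0.0, -0.0]
contact_force: [-0.3, -0.4, -0.8]
gripper_width: 38.0
grasp_force: 60.4
```

Emit:
arm_command:
  rows:
    - [[-0.03, -0.12, 0], [0, 0, 0]]
    - [[-0.07, -0.27, 0], [0, 0, 0]]
    - [[-0.11, -0.42, 0], [0, 0, 0]]
    - [[-0.15, -0.55, 0], [0, 0, 0]]
    - [[-0.163, -0.61, 0], [0, 0, 0]]

```text
clock: 24.85
position: [539.4, 195.4, 139.4]
ee_rot: [0.969, -0.245, -0.0, 0.0]
contact_force: [0.8, -1.0, -1.2]
gripper_width: 38.4
grasp_force: 60.5
```

Emit:
arm_command:
  rows:
    - [[-0.03, -0.12, 0], [0, 0, 0]]
    - [[-0.07, -0.27, 0], [0, 0, 0]]
    - [[-0.11, -0.42, 0], [0, 0, 0]]
    - [[-0.15, -0.55, 0], [0, 0, 0]]
    - [[-0.163, -0.61, 0], [0, 0, 0]]

```text
clock: 25.35
position: [576.3, 348.5, 139.1]
ee_rot: [0.969, -0.246, -0.0, 0.0]
contact_force: [-0.1, -0.7, -0.9]
gripper_width: 38.2
grasp_force: 60.5
```

Emit:
arm_command:
  rows:
    - [[0, 0, 0], [0, 0, 0]]
    - [[0, 0, 0], [0, 0, 0]]
    - [[0, 0, 0], [0, 0, 0]]
    - [[0, 0, 0], [0, 0, 0]]
    - [[0, 0, 0], [0, 0, 0]]

```text
clock: 25.85
position: [576.2, 346.1, 140.5]
ee_rot: [0.969, -0.247, 0.0, -0.0]
contact_force: [0.2, 0.6, -0.3]
gripper_width: 38.2
grasp_force: 60.5
```

```bash
python3 -c "
from h import *
go(578.5,348.5,28,61.5)"
```

```text
shift [ 0.003 -0.013  0.45 ] turn [-0.  0. -0.] pos [576.2 346.1 140.5] j6 0.29 w 38.2 t 25.85
```

Emit:
arm_command:
  rows:
    - [[0.003, -0.012, 0.15], [0, 0, 0]]
    - [[0.003, -0.012, 0.28], [0, 0, 0]]
    - [[0.003, -0.012, 0.39], [0, 0, 0]]
    - [[0.003, -0.012, 0.44], [0, 0, 0]]
    - [[0.003, -0.012, 0.45], [0, 0, 0]]

```text
clock: 26.35
position: [577.7, 348.3, 26.1]
ee_rot: [0.969, -0.246, -0.001, 0.001]
contact_force: [-0.7, -0.1, -0.3]
gripper_width: 38.3
grasp_force: 60.5
```

Emit:
arm_command:
  rows:
    - [[0, 0, 0], [0, 0, 0]]
    - [[0, 0, 0.015], [0, 0, 0]]
    - [[0, 0, 0.025], [0, 0, 0]]
    - [[0, 0, 0.028], [0, 0, 0]]
    - [[0, 0, 0.028], [0, 0, 0]]

```text
clock: 26.85
position: [578.3, 349.3, 21.0]
ee_rot: [0.969, -0.246, 0.0, -0.0]
contact_force: [0.5, -0.1, -0.5]
gripper_width: 38.4
grasp_force: 60.5
```

```bash
python3 -c "
from h import *
go(578.5,348.5,20.7,61.5)"
```

```text
shift [0.002 0.002 0.001] turn [-0. -0. -0.] pos [578.3 349.3  21. ] j6 0.29 w 38.4 t 26.85
```

Release and retreat, then move toward the robot's clear side so the camera can see.

Emit:
arm_command:
  rows:
    - [[0, 0, 0], [0, 0, 0]]
    - [[0, 0, 0], [0, 0, 0]]
    - [[0, 0, 0], [0, 0, 0]]
    - [[0, 0, 0], [0, 0, 0]]
    - [[0, 0, 0], [0, 0, 0]]
  grip: 1

```text
clock: 27.35
position: [578.3, 349.2, 20.8]
ee_rot: [0.969, -0.246, 0.0, -0.0]
contact_force: [0.3, 0.8, -0.4]
gripper_width: 85.7
grasp_force: 0.0
```

Emit:
arm_command:
  rows:
    - [[0, 0, -0.05], [0, 0, 0]]
    - [[0, 0, -0.2], [0, 0, 0]]
    - [[0, 0, -0.4], [0, 0, 0]]
    - [[0, 0, -0.6], [0, 0, 0]]
    - [[0, 0, -0.7], [0, 0, 0]]

```text
clock: 27.85
position: [580.1, 350.2, 203.0]
ee_rot: [0.969, -0.246, 0.003, -0.004]
contact_force: [0.6, -0.1, 0.5]
gripper_width: 85.3
grasp_force: 0.0
```

Emit:
arm_command:
  rows:
    - [[-0.1, 0.1, 0], [0, 0, 0]]
    - [[-0.2, 0.2, 0], [0, 0, 0]]
    - [[-0.3, 0.3, 0], [0, 0, 0]]
    - [[-0.4, 0.4, 0], [0, 0, 0]]
    - [[-0.4, 0.4, 0], [0, 0, 0]]

```text
clock: 28.35
position: [439.3, 307.3, 197.1]
ee_rot: [0.969, -0.245, -0.0, -0.0]
contact_force: [1.1, -0.3, 0.3]
gripper_width: 85.7
grasp_force: 0.0
```

Emit:
arm_command:
  rows:
    - [[0, 0.15, 0], [0, 0, 0]]
    - [[0, 0.3, 0], [0, 0, 0]]
    - [[0, 0.45, 0], [0, 0, 0]]
    - [[0, 0.5, 0], [0, 0, 0]]
    - [[0, 0.5, 0], [0, 0, 0]]

```text
clock: 28.85
position: [383.0, 198.5, 196.8]
ee_rot: [0.969, -0.247, 0.001, -0.001]
contact_force: [0.0, -0.5, -0.0]
gripper_width: 85.3
grasp_force: 0.0
```

```bash
python3 - <<'E'
from h import *
im,d=arm.get_image('top'); cv2.imwrite('pics/top3.png',im); P=cloud(arm.camera_info('top'),d)
for n,(u0,u1,v0,v1) in dict(jar=(70,130,160,212),box=(170,245,130,200),cleaner=(340,415,245,312),phone=(215,270,60,140)).items():
    w=np.zeros(d.shape,bool); w[v0:v1,u0:u1]=1; w&=(P[...,2]>(5 if n=='phone' else 36))&(P[...,2]<60); z=P[w]; q=z[:,:2].astype('float32')
    if len(q): print(n,cv2.minAreaRect(q),cv2.minEnclosingCircle(q),np.percentile(z[:,2],90))
E
```

```text
jar ((577.3760986328125, 349.04327392578125), (37.70948791503906, 37.45104217529297), 28.13542938232422) ((577.5263671875, 349.81756591796875), 19.734981536865234) 54.483840240080454
box ((629.3329467773438, 114.78032684326172), (41.75270462036133, 59.75120544433594), 61.68017578125) ((629.4052734375, 114.14633178710938), 33.79695129394531) 41.17158090253538
cleaner ((380.3128356933594, -279.1075744628906), (54.062015533447266, 54.48052215576172), 48.17136001586914) ((380.28900146484375, -279.3743896484375), 28.166152954101562) 49.371939322685535
phone ((785.5985717773438, 30.207889556884766), (72.81397247314453, 150.39280700683594), 86.13807678222656) ((784.1476440429688, 30.486753463745117), 80.64910888671875) 9.993711477958414
```

View pics/top3.png

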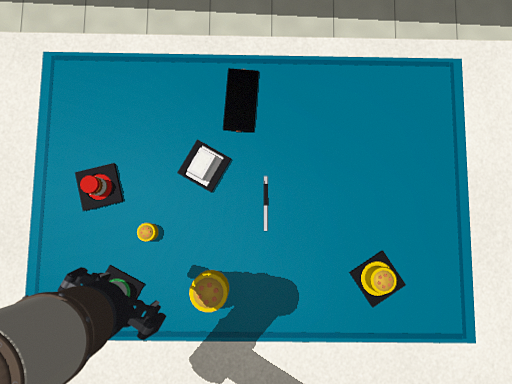

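The jar, box and cleaner are centred and down in their docks at (95,185), (206,165) and (381,278). The reel was checked in the last top view, and the bystanders haven't moved. Handing in.

```bash
python3 -c "
from bench import arm
print(arm.job_done())"
```

```text
the job is handed in; nothing more can be done
None
```

I put all four supplies in their matching docks, upright and let go, left the phone and tweezers in place, and handed the job in at about 29 s of the 99 s; no verdict came back.

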